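# Hang the cordless handpiece on the balancer arm

### The job

Take the black cordless handpiece with the blue cap out of its charging stand and hang it by its collar in the orange cradle at the end of the spring-balanced swing arm. The arm sinks under the weight: keep hold and go down slowly with it, no more than a few centimetres a second, until the arm carries the whole weight and hangs still; only then let go, so that it neither drops nor springs up. Guide it with a light hand, without forcing the arm, and leave the other things on the bench where they are.

Things in the scene. Friction and masses are not known exactly. Their poses are not given: they have to be found in the camera images.
- handpiece: cordless rotary handpiece, black with a blue cap, upright and round about its z axis (up); 0.21 to 0.55 kg with the battery fitted. Origin: centre of the underside of its steel hanger collar (34 mm diameter, 6 mm thick, lower edge bevelled 2.5 mm). Under the collar a steel waist 13 mm thick and 24 mm long, then a sleeve 17 mm thick down to 50 mm, then the slim collet
- handpiece_grip (a point): on the handpiece's axis 45 mm over the collar's underside, middle of the part to grip: the black barrel, 28 mm in diameter, 6 to 70 mm over the collar's underside; the blue cap ends at 91 mm
- handpiece_tip (a point): lowest point of the handpiece, 79 mm under the collar's underside
- charging_stand: fixed black and grey charging stand; origin at the centre of its underside on the bench. Round foot 91 mm in diameter, hollow column 44 mm in diameter at its top. Elsewhere: a thin fixed lamp pole, 1.1 m tall, rises from the bench at about x 0.41, y 0.48
- stand_rim (a point): centre of the mouth of the stand's bore, 86 mm over the bench, bore 26 to 30 mm wide; the handpiece starts here nose down with its collar lying on the rim, lift it straight up 85 mm to clear it
- balancer_head: level head at the end of the spring-balanced swing arm; origin on its lower pivot, 55 mm behind the cradle seat. The arm: fixed grey round foot (116 mm wide) and post 275 mm behind the cradle, bracket top 245 mm over the bench, two parallel bars, 220 mm between pivots, rising 0.25 rad towards the cradle when empty, that keep the head level. Swings sideways about the post with about 1 N of friction
- cradle_seat (a point): centre of the seat floor of the orange cradle at the arm's end; x axis along the arm back to the post, z up; about 235 mm over the bench when empty. C-shaped cup 45 mm outside, 5 mm lip round a 37 mm seat, floor 6 mm thick with a 20 mm hole. Hung right, the collar's underside lies on this point inside the lip. The head plate stands 48 mm behind it and reaches 55 mm over it
- cradle_mouth (a point): point 30 mm in front of cradle_seat, outside the open mouth of the C, at seat floor height. The mouth is 17 mm wide at the hole and 38 mm outside: the handpiece's waist passes in through it, with the collar over the lip, then the collar is lowered into the seat (or the nose goes straight down through the hole from above)
- cradle_lip (a point): centre of the cradle level with its lip's top, 5 mm over cradle_seat. The arm starts to sink at about 1 N, then 22 mm per N, lower stop at 130 mm; the handpiece sinks it 18 to 105 mm, by its weight. On the bars' arc the head also comes up to 7 mm towards the robot and back. Let go early it bounces. When the arm carries all, the vertical force on the tool is as before the grasp
- jam_jar: jar with a blue lid, bystander
- spirit_can: black can with a red spout, bystander
- scrap_tin: small open tin of scrap, bystander
- rubber_discs: stack of black rubber discs, bystander
- oilstone_b: dark oilstone, bystander
- black_case: small black case, bystander
- slip_white: small pale slip stone, bystander

How it is judged:
On the way, in this order (a step that is already met when the one before it is completed fails the run):
1. the handpiece is lifted clear of the stand (distance between handpiece and stand_rim above 0.09 m), for 0.1 s.
2. the collar lies home in the cradle and the arm has sunk under it while the fingers still hold the handpiece (horizontal distance between handpiece and cradle_seat below 0.004 m and z of handpiece in the frame of cradle_seat between -0.003 and 0.002 m and height (world z) of cradle_seat below 0.225 m and contact force between the fingers and handpiece above 0.5 N), for 0.2 s.
At the end, for the whole second after the job is handed in: the handpiece hangs upright (within 7 degrees) with its collar flat on the cradle seat (within 4 mm sideways and 2 mm in height), carried by the arm alone, which has sunk at least 10 mm under it, is clear of its lower stop and hangs at rest (horizontal distance between handpiece and cradle_seat below 0.004 m and z of handpiece in the frame of cradle_seat between -0.003 and 0.002 m and height (world z) of cradle_seat between 0.112 and 0.225 m and angle between handpiece's own z axis and vertical below 0.12 rad and linear speed of balancer_head below 0.02 m/s and linear speed of handpiece below 0.03 m/s); the robot touches nothing.
It fails at once if the arm is let drop or knocked (its head moves faster than 9 cm/s) (linear speed of balancer_head above 0.09 m/s).
It fails at once if let go before the arm is in balance: with the fingers off the handpiece the sunken arm drops or springs up (its head moves faster than 5 cm/s, some 7 mm out of balance) (height (world z) of cradle_seat below 0.225 m and contact force between the fingers and handpiece below 0.05 N and linear speed of balancer_head above 0.05 m/s).
It fails at once if the handpiece is forced against the arm (more than 10 N) (contact force between handpiece and balancer_head above 10 N).
It fails at once if a bystander is moved more than 15 mm (distance of any of jam_jar, spirit_can, scrap_tin, rubber_discs, oilstone_b, black_case, slip_white from where it was at the start of the episode above 0.015 m).
It also fails if it takes over 64 s, if anything falls off the work surface, if the arm or the gripper's body presses on something with over 40 N, if the wrist force passes 120 N, or if a joint passes its speed limit or range.

### The arm

A 6-joint arm with a two-finger parallel gripper is mounted at the origin on a cart in front of the work surface, level with it; the furniture and walls round the work are solid. World frame = base frame: x ahead of the robot, y to its left, z up, the work surface at z = 0. Lengths are in m, angles in rad, forces in N, time in s.
With the tool pointing down it reaches from about 0.35 to 0.85 m from the base axis. Payload 8.1 kg.
Tool frame: the origin (TCP) lies midway between the tips of the shut fingers; the grasp point (between the pads) lies bot.pinch_z behind it (bot.pinch_z is the distance from the TCP to the grasp point, in m); z points along the fingers, y is the line along which they close (so a half turn about z gives the same grasp; the last joint's range is limited). The gripper opens to 93 mm and grips with 3 to 60 N. Pads are 15 mm wide; open, the fingers measure 128 mm over their backs; the gripper's body (75 mm by 188 mm) begins 65 mm behind the grasp point.
Start: joints at [1.253, 0.13, 1.488, -0, 1.523, -0.085], TCP at [0.138, 0.584, 0.219] pointing down, gripper open.
Joint ranges: [-2.96, 2.96], [-0.89, 2.26], [0.02, 2.5], [-1.34, 4.48], [0, 2.73], [-2.66, 2.66]. Speed limits (rad/s): [2.39, 2.39, 2.79, 3.14, 3.14, 3.14].

### API

Orientations are given as a unit quaternion [x, y, z, w].
In Python, from workcell import bot, read_state, imaging gives the robot as it stands. Calls block until the motion is done:
- bot.move_ptp(position, orientation): joint-space move of the TCP to a pose.
- bot.move_linear(position, velocity=0.15, frame=None): straight line of the TCP; frame=None keeps the orientation; velocity is the mean speed in m/s.
- bot.move_j(angles): joint-space move.
- bot.command_gripper(opening): opening from 0.0 (shut) to 1.0 (fully open); the grip force is fixed at half the most; returns when the fingers have stopped.
- bot.pause(seconds).
- bot.solve_ik(position, orientation): joint angles nearest the present ones, or None.
- read_state(): the state.
- imaging.read_camera(name): name is "side" or "top"; returns a dict with "image" (420x560x3 uint8, blue, green, red), "K" (3x3 intrinsics, pixels), "R" (3x3) and "t" (3): a world point X has camera coordinates R X + t. Camera axes: x right, y down, z forward; pixel columns grow to the right and rows downward; lengths in m; the calibration is good to about 2 mm. A picture is of the moment at which its call begins. There is no depth.
A pose or a line that the arm cannot do raises bot.Unreachable and nothing moves.
- bot.job_done(): hands the job in; it is judged then, once.
The state is a dict: "time_s": time; "joint_pos": joint angles; "joint_velocities": joint speeds; "joint_torque": joint torques, N m; "ee_pos": TCP position; "orientation": TCP orientation; "contact_force": force on the tool from outside, world axes, zero at the start; "moment": the same for the moment, N m; "grip_width": opening from 0.0 (shut) to 1.0 (fully open); "gripper_force": force on a finger pad.
Only numpy, scipy, OpenCV 4.12 (cv2) and the standard library are available. Lean on these libraries where they do the work, as an engineer would, in place of code of your own. Each camera call takes 0.05 s, during which the arm holds its last target. There are 200 camera calls.

## Working session

There is one attempt and no reset: what is moved stays moved. The work goes in short steps, each a Python script; the robot and the scene stay as the last script left them, time stands still between calls to the robot, and variables do not carry over. Pictures are saved under pics/ and viewed, at most 10 in all, crops included, and the job is handed in when it is done.

```bash
mkdir -p pics; ls; python3 - <<'E'
from workcell import bot, read_state, imaging
import cv2
print(bot.pinch_z, read_state())
for n in("side","top"):
    c=imaging.read_camera(n); cv2.imwrite(f"pics/{n}0.png",c["image"]); print(n,c["K"].tolist(),c["R"].tolist(),c["t"].tolist())
E
```

```text
pics
0.0188 {'time_s': 0.0, 'joint_pos': array([ 1.25258689e+00,  1.31155233e-01,  1.48926745e+00,  9.47708932e-06,
        1.52300209e+00, -8.54307139e-02]), 'joint_velocities': array([-0.00098319, -0.00039387, -0.00024688,  0.00037901,  0.00034482,
        0.00020917]), 'joint_torque': array([ 1.16354033e-03, -5.59865820e+01, -4.91737783e+01,  7.68595515e-02,
        3.54022672e-02, -1.03001639e-04]), 'ee_pos': array([0.13822398, 0.58327876, 0.21759749]), 'orientation': array([ 1.16126940e-01,  9.93233958e-01, -8.96519803e-04, -1.88263949e-04]), 'contact_force': array([ 0.07594324, -0.12693728,  0.89696656]), 'moment': array([-0.01091178, -0.00431726,  0.01947902]), 'gripper_force': 0.0, 'grip_width': 1.0030314663298738}
side [[512.3934606160566, 0.0, 277.73311186808013], [0.0, 512.3934606160566, 205.9854241629255], [0.0, 0.0, 1.0]] [[0.881263994261386, -0.4724429291424357, 0.013093934541742248], [-0.29826315164358663, -0.5774245354403057, -0.7600131566250562], [0.36662360097258145, 0.6658667919147667, -0.6497757695043994]] [-0.421928316066657, 0.3201319922471713, 1.1320280783196228]
top [[466.55265699805744, 0.0, 281.65074711697315], [0.0, 466.55265699805744, 208.3991562361821], [0.0, 0.0, 1.0]] [[0.0015629459418702015, -0.9999983959182911, 0.0008748490316472379], [-0.9834531524006596, -0.001695569839407979, -0.18115469101330184], [0.1811558837940075, -0.0005772380488781478, -0.9834542249454458]] [0.0627449675093073, 0.5206215858927353, 1.2332492349814317]
```

View pics/side0.png

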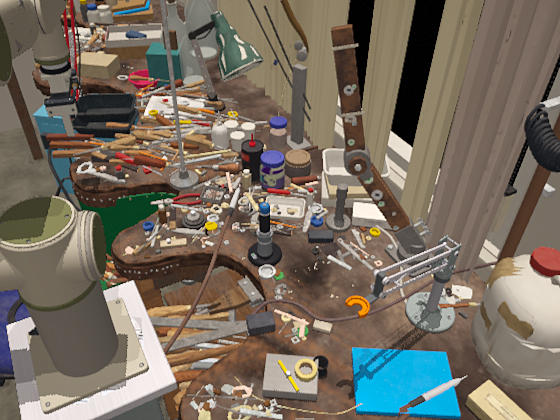

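View pics/top0.png

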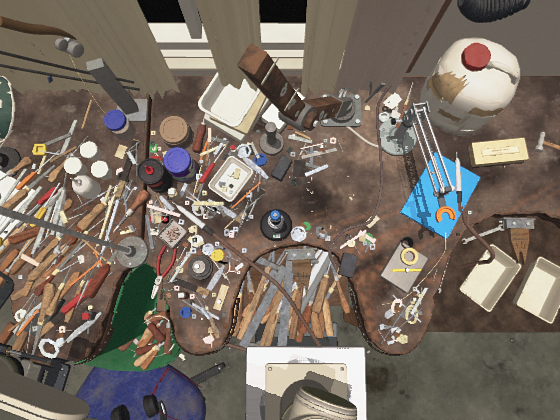

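The side view shows the handpiece's blue cap at about (265,208) and the orange cradle at (357,306). The top view has the cap at about (275,215) and the cradle at (446,213). I'll enlarge both areas to get exact pixels.

```bash
python3 - <<'E'
import cv2,numpy as np
s=cv2.imread("pics/side0.png");t=cv2.imread("pics/top0.png")
def cr(im,x,y,w=50,h=37): return cv2.resize(im[y-h:y+h,x-w:x+w],(400,296),interpolation=cv2.INTER_CUBIC)
cv2.imwrite("pics/c.png",np.vstack([np.hstack([cr(s,265,235),cr(s,380,300)]),np.hstack([cr(t,275,215),cr(t,440,200)])]))
for n,im,bx in(("s",s,(230,190,300,280)),("t",t,(250,195,300,245))):
    h=cv2.cvtColor(im,cv2.COLOR_BGR2HSV)
    m=cv2.inRange(h,(100,100,60),(125,255,255));x0,y0,x1,y1=bx
    ys,xs=np.nonzero(m[y0:y1,x0:x1]);print(n,"blue",len(xs),xs.mean()+x0,ys.mean()+y0,xs.min()+x0,xs.max()+x0,ys.min()+y0,ys.max()+y0)
    m=cv2.inRange(h,(5,180,120),(20,255,255));nn,l,st,c=cv2.connectedComponentsWithStats(m)
    for i in range(1,nn):
        if st[i,4]>40: print(n,"or",st[i],c[i])
E
```

```text
s blue 94 264.20212765957444 207.96808510638297 259 269 202 213
s or [139 152  28   9  49] [151.85714286 155.75510204]
s or [345 295  25  24 296] [358.68918919 304.45608108]
t blue 77 275.0 214.67532467532467 270 280 210 220
t or [437 207  19  12  51] [447.92156863 210.88235294]
```

View pics/c.png

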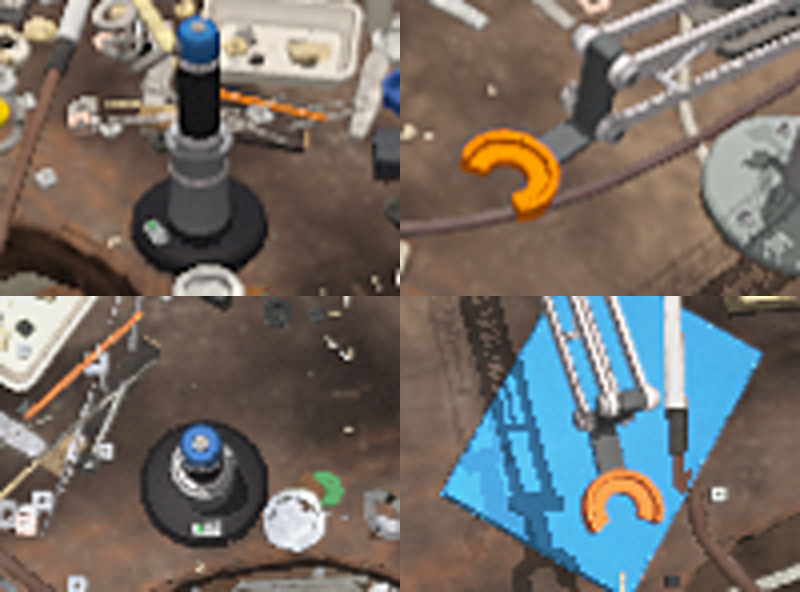

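The crops show the handpiece upright in the stand, clear of its neighbours. The cradle is unobstructed and its C opens towards the robot. I'll fit the cradle model to both masks and triangulate the cap.

```bash
cat > vis.py <<'E'
import cv2,numpy as np
from scipy.optimize import minimize,least_squares
from workcell import imaging
def proj(c,X):
    p=np.atleast_2d(X)@c["R"].T+c["t"]; p=p@c["K"].T; return p[:,:2]/p[:,2:]
def tri(cs,pts):
    return least_squares(lambda X:np.concatenate([(proj(c,X)[0]-p) for c,p in zip(cs,pts)]),[.5,0,.2])
def mask(im,lo,hi,box):
    m=cv2.inRange(cv2.cvtColor(im,cv2.COLOR_BGR2HSV),lo,hi); o=np.zeros_like(m);x0,y0,x1,y1=box
    o[y0:y1,x0:x1]=m[y0:y1,x0:x1]; return o
def cpoly(ri,ro,z):
    # C open towards -x; wedge half width 8.5 at hole to 19 outside
    hw=lambda r: 0.5*(8.5+10.5*np.clip((r-10)/12.5,0,1))*2
    a=lambda r: np.arcsin(min(1,hw(r)/r))
    to=np.linspace(-np.pi+a(ro),np.pi-a(ro),60); ti=np.linspace(np.pi-a(ri),-np.pi+a(ri),60)
    p=np.vstack([np.c_[np.cos(to),np.sin(to)]*ro,np.c_[np.cos(ti),np.sin(ti)]*ri])
    return np.c_[p,np.full(len(p),z)]/1000
LAY=[cpoly(10,22.5,z) for z in(-6,-4,-2,0)]+[cpoly(18.5,22.5,z) for z in(1.5,3.5,5)]
def render(c,q,box,S=8):
    x0,y0,x1,y1=box; im=np.zeros(((y1-y0)*S,(x1-x0)*S),np.uint8)
    cy,sy=np.cos(q[3]),np.sin(q[3]); Rz=np.array([[cy,-sy,0],[sy,cy,0],[0,0,1]])
    for L in LAY:
        p=(proj(c,L@Rz.T+q[:3])+.5-[x0,y0])*S
        cv2.fillPoly(im,[np.round(p*16).astype(np.int32)],255,shift=4)
    return cv2.resize(im,(x1-x0,y1-y0),interpolation=cv2.INTER_AREA)/255.
def fit_cradle(cs,ms,boxes,q0):
    def cost(v):
        q=np.array(q0)+v*[.01,.01,.01,.2]
        return sum(((render(c,q,b)-m[b[1]:b[3],b[0]:b[2]]/255.)**2).sum() for c,m,b in zip(cs,ms,boxes))
    r=minimize(cost,np.zeros(4),method="Nelder-Mead",options=dict(initial_simplex=np.vstack([np.zeros(4),np.eye(4)]),maxiter=400))
    return np.array(q0)+r.x*[.01,.01,.01,.2],r.fun
E
python3 - <<'E'
from vis import *
cs=[imaging.read_camera(n) for n in("side","top")]
# handpiece cap
pts=[]
for c,b in zip(cs,((250,195,280,220),(260,200,290,230))):
    m=mask(c["image"],(95,80,50),(130,255,255),b);ys,xs=np.nonzero(m);pts.append([xs.mean(),ys.mean()])
r=tri(cs,pts);print("cap",r.x,r.fun,pts)
# silhouette mid of grip/known height: per-camera xy at z=.168
bx=[(335,285,380,330),(425,195,465,230)]
ms=[mask(c["image"],(3,110,70),(22,255,255),b) for c,b in zip(cs,bx)]
print([int((m>0).sum()) for m in ms])
cen=[[np.nonzero(m)[1].mean(),np.nonzero(m)[0].mean()] for m in ms]
r=tri(cs,cen);print(r.x,r.fun)
for y in(-.3,.3):
    print(fit_cradle(cs,ms,bx,[*r.x,y]))
E
```

```text
cap [0.48228215 0.08061016 0.16429944] [ 0.17907622 -0.03807128 -0.06050795  0.17546621] [[np.float64(264.1530612244898), np.float64(208.01020408163265)], [np.float64(274.8809523809524), np.float64(214.83333333333334)]]
[339, 176]
[ 0.47459289 -0.31736761  0.23887376] [ 0.77643558 -0.22036532 -0.37392487  0.95022886]
(array([ 0.46948345, -0.31696397,  0.23563801,  0.18650323]), np.float64(56.76442906574394))
(array([ 0.46956186, -0.31687747,  0.23562466,  0.2133788 ]), np.float64(56.42579008073817))
```

```bash
cat >> vis.py <<'E'
def fit_cap(cs,boxes,zc,free_z=False):
    """fit cap cylinder (z 70..91 mm over collar); zc = collar height; returns x,y,r,z"""
    ms=[]
    for c,b in zip(cs,boxes):
        m=mask(c["image"],(95,80,50),(130,255,255),b); pts=cv2.findNonZero(m); h=np.zeros_like(m)
        cv2.fillConvexPoly(h,cv2.convexHull(pts),255); ms.append(h)
    th=np.linspace(0,2*np.pi,40); circ=np.c_[np.cos(th),np.sin(th)]
    def cost(v):
        p0=np.array([X0[0]+v[0]*.005,X0[1]+v[1]*.005]); r=.0135+v[2]*.001; z=zc+(v[3]*.005 if free_z else 0); e=0
        for c,m,b in zip(cs,ms,boxes):
            x0,y0,x1,y1=b; im=np.zeros(((y1-y0)*8,(x1-x0)*8),np.uint8)
            P=np.vstack([np.c_[p0+circ*r,np.full(40,z+h)] for h in(.070,.091)])
            q=((proj(c,P)+.5-[x0,y0])*8).astype(np.float32); cv2.fillConvexPoly(im,np.round(cv2.convexHull(q)*16).astype(np.int32),255,shift=4)
            e+=((cv2.resize(im,(x1-x0,y1-y0),interpolation=cv2.INTER_AREA)/255.-m[y0:y1,x0:x1]/255.)**2).sum()
        return e
    cen=[[np.nonzero(m)[1].mean(),np.nonzero(m)[0].mean()] for m in ms]
    X0=tri(cs,cen).x
    r=minimize(cost,np.zeros(4),method="Nelder-Mead",options=dict(initial_simplex=np.vstack([np.zeros(4),np.eye(4)]),maxiter=400))
    v=r.x; return X0[0]+v[0]*.005,X0[1]+v[1]*.005,.0135+v[2]*.001,zc+(v[3]*.005 if free_z else 0),r.fun
E
python3 - <<'E'
from vis import *
from workcell import bot,read_state
cs=[imaging.read_camera(n) for n in("side","top")]
b=[(250,195,280,222),(260,200,290,230)]
print(fit_cap(cs,b,.086)); print(fit_cap(cs,b,.086,True))
# foot of the swing arm on the bench
for c,p in zip(cs,((430,312),(397,137))):
    d=c["R"].T@np.linalg.solve(c["K"],[*p,1]); o=-c["R"].T@c["t"]; print("foot",o-d*o[2]/d[2], "cam",o)
a=.2;q=[np.sin(-a/2),np.cos(a/2),0,0]
for p in([.482,.081,.112],[.482,.081,.33],[.40,-.33,.31],[.47,-.317,.28],[.46,-.317,.15]): print(bot.solve_ik(p,q))
F=[]
for i in range(10): bot.pause(.05);F.append(read_state()["contact_force"])
print(np.mean(F,0),np.std(F,0),read_state()["time_s"])
E
```

```text
(np.float64(0.4819113496874097), np.float64(0.08082775576040616), np.float64(0.01253581545069329), 0.086, np.float64(15.98881968473664))
(np.float64(0.48169670844056806), np.float64(0.0807346308699802), np.float64(0.012575287176998497), np.float64(0.08578854042897253), np.float64(16.007135717031915))
foot [ 7.47003937e-01 -2.70630403e-01  1.11022302e-16] cam [ 0.0522856  -0.76826489  0.98439364]
foot [ 7.42722356e-01 -2.74304509e-01 -2.22044605e-16] cam [0.28849852 0.0643395  1.30710232]
[ 6.15463923e-02 -9.51992523e-02  1.91498484e+00 -4.44089210e-16
  1.32180707e+00 -1.70924993e+00]
[ 6.15463923e-02 -1.91067279e-01  1.60254625e+00 -4.44089210e-16
  1.73011369e+00 -1.70924993e+00]
[-7.88696957e-01 -1.10739063e-01  1.56615797e+00 -4.44089210e-16
  1.68617375e+00 -2.55949328e+00]
[-6.83821256e-01  2.32121170e-02  1.48999130e+00 -4.44089210e-16
  1.62838923e+00 -2.45461758e+00]
[-6.95172067e-01  6.14795599e-02  1.68812832e+00 -4.44089210e-16
  1.39198478e+00 -2.46596839e+00]
[-0.02615691 -0.04275177 -0.22939757] [0.51204121 0.44794771 0.34569774] 0.8
```

```bash
cat > rb.py <<'E'
from vis import *
from workcell import bot,read_state
A=.17; Q=[np.cos(A/2),np.sin(A/2),0,0]
U=np.array([np.cos(A),np.sin(A),0]); V=np.array([-np.sin(A),np.cos(A),0])  # arm axis (towards post), lateral
def force(T=.5):
    F=[]
    for i in range(int(T/.02)): bot.pause(.02); F.append(read_state()["contact_force"])
    return np.mean(F,0)
def fl(F): return np.round([F@U,F@V,F[2]],2)
E
python3 - <<'E'
from rb import *
s=read_state()
bot.move_linear([.0895,.38,.30],velocity=.3)
j=bot.solve_ik([.39,.066,.30],Q); print(j)
bot.move_j(j)
x,y=.4817,.0807
bot.move_linear([x,y,.25],velocity=.3)
bot.move_linear([x,y,.112],velocity=.12)
bot.pause(.3); F0=force(.6); print("base",F0)
np.save("F0.npy",F0)
bot.command_gripper(0.0); s=read_state(); print(s["grip_width"],s["gripper_force"],s["ee_pos"],s["time_s"])
bot.pause(.3); print("held",force(.4))
bot.move_linear([x,y,.215],velocity=.08)
bot.pause(.3); F1=force(.6); print("lifted",F1,"W",F0[2]-F1[2],read_state()["time_s"])
for n in("side","top"):cv2.imwrite(f"pics/{n}1.png",imaging.read_camera(n)["image"])
E
```

```text
[ 3.78366234e-02 -4.60008546e-01  1.86851770e+00 -4.44089210e-16
  1.73308350e+00  1.43863295e+00]
base [-0.09068758  0.06454812 -0.27977028]
0.29504952624461406 29.993086220347323 [0.48171069 0.08070549 0.11199258] 6.9333
held [ 0.10019254 -0.25183992  0.1928824 ]
lifted [ 0.1259491   0.06674958 -2.24298008] W 1.9632097988757216 9.8083
```

```bash
python3 - <<'E'
from rb import *
seat=np.array([.4695,-.317,.2356])
pre=seat-.06*U; z=.2356+.011+.026
bot.move_linear([.4817,.0807,.275],velocity=.15)
bot.move_j(bot.solve_ik([pre[0],pre[1],.275],Q))
bot.move_linear([pre[0],pre[1],z],velocity=.1)
cs=[imaging.read_camera(n) for n in("side","top")]
bot.pause(.2);F=force(.5); print(fl(F),read_state()["ee_pos"],read_state()["time_s"])
np.save("Fpre.npy",F)
ims=[]
for c in cs:
    p=proj(c,seat)[0].astype(int); im=c["image"][p[1]-60:p[1]+50,p[0]-75:p[0]+65]
    ims.append(cv2.resize(im,None,fx=2.85,fy=2.85,interpolation=cv2.INTER_CUBIC))
cv2.imwrite("pics/pre.png",np.hstack(ims))
bx=[(335,285,380,330),(425,195,465,230)]
m=mask(cs[0]["image"],(3,110,70),(22,255,255),bx[0]);print((m>0).sum())
E
```

```text
[-0.06  0.   -2.12] [ 0.410344   -0.32719395  0.27259172] 12.9583
61
```

View pics/pre.png

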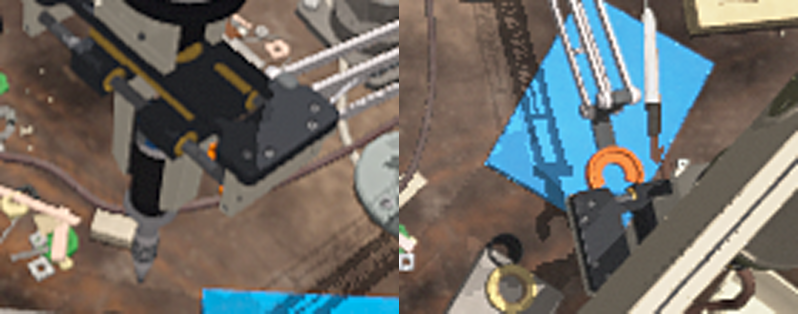

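The side view shows the handpiece upright in the fingers with its nose clear of the bench. The top view shows the gripper lined up in front of the open C at about (613,175) in the crop. Next I'll advance into the mouth while watching the force.

```bash
python3 - <<'E'
from rb import *
seat=np.array([.4695,-.317,.2356]); z=.2726; F0=np.load("Fpre.npy")
def go(s,v=.02):
    p=seat+s*U; bot.move_linear([p[0],p[1],z],velocity=v)
for s in (-.03,-.015,-.008,-.004,-.002,0,.001,.002,.003,.004,.005,.006,.007):
    go(s,.05 if s<-.02 else .02); F=force(.3)-F0; print(s,fl(F),round(read_state()["time_s"],2))
    if np.hypot(F[0],F[1])>1.0 or abs(F[2])>1.2: break
print(read_state()["ee_pos"])
E
```

```text
-0.03 [ 0.14 -0.07 -0.09] 13.96
-0.015 [ 0.22  0.04 -0.01] 15.11
-0.008 [0.01 0.05 0.03] 15.86
-0.004 [-0.15 -0.09  0.07] 16.46
-0.002 [-0.05 -0.    0.04] 16.96
0 [-0.14  0.01  0.01] 17.46
0.001 [-0.15 -0.15  0.07] 17.96
0.002 [ 0.15  0.1  -0.19] 18.46
0.003 [-0.37 -0.06  0.09] 18.96
0.004 [-4.95  0.25  1.61] 19.46
[ 0.47291622 -0.31645194  0.27254388]
```

```bash
python3 - <<'E'
from rb import *
seat=np.array([.4695,-.317,.2356]); F0=np.load("Fpre.npy")
def go(s,z,v=.02):
    p=seat+s*U; bot.move_linear([p[0],p[1],z],velocity=v)
go(-.0004,.2726); F=force(.3)-F0; print(fl(F))
for z in (.267,.264,.262,.260,.258,.256):
    go(-.0004,z); F=force(.3)-F0; print(z,fl(F),round(read_state()["time_s"],2))
    if np.hypot(F[0],F[1])>2 or F[2]>2.5: break
im=imaging.read_camera("side")
p=proj(im,seat)[0].astype(int)
cv2.imwrite("pics/low.png",cv2.resize(im["image"][p[1]-60:p[1]+50,p[0]-75:p[0]+65],None,fx=4,fy=4,interpolation=cv2.INTER_CUBIC))
E
```

```text
[ 0.02  0.19 -0.04]
0.267 [ 0.01 -0.16 -0.04] 20.76
0.264 [ 0.31  0.07 -0.17] 21.31
0.262 [0.12 0.25 0.2 ] 21.81
0.26 [ 0.4  -0.39  0.98] 22.31
0.258 [-0.19 -0.5   1.  ] 22.81
0.256 [-0.7  -0.6   1.26] 23.31
```

View pics/low.png

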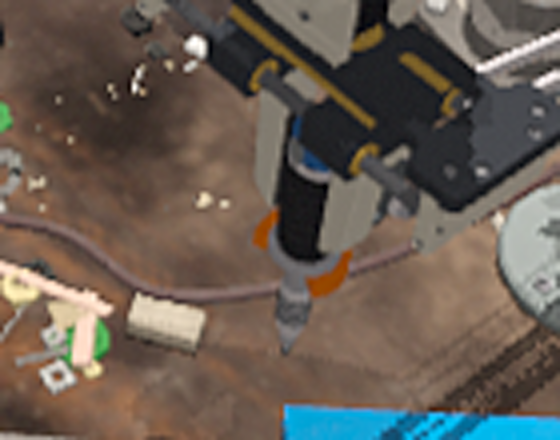

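The collar is in the cradle, at about (310,260) with orange on both sides. Contact came at the height predicted for the seat floor, about 0.2615. I'll keep going down along the bars' arc.

```bash
cat >> rb.py <<'E'
seat=np.array([.4695,-.317,.2356]); ZC=.2615
def down(d,v=.015):
    th=np.arcsin(np.sin(.25)-d/.22); s=-.0004-.22*(np.cos(th)-np.cos(.25))
    p=seat+s*U; bot.move_linear([p[0],p[1],ZC-d],velocity=v)
E
python3 - <<'E'
from rb import *
F0=np.load("Fpre.npy"); B=np.load("F0.npy"); print("W",B[2]-F0[2])
for d in (.008,.012,.016,.020,.024,.028):
    down(d); F=force(.7)-F0; print(d,fl(F),round(read_state()["time_s"],2))
    if np.hypot(F[0],F[1])>3 or F[2]>4: break
E
```

```text
W 1.836234217697292
0.008 [0.4  0.43 1.38] 24.3
0.012 [0.2  0.23 1.54] 25.31
0.016 [-0.05  0.12  1.58] 26.32
0.02 [-0.18  0.    1.96] 27.32
0.024 [-0.72 -0.07  2.22] 28.32
0.028 [-0.9  -0.05  2.39] 29.32
```

```bash
python3 - <<'E'
from rb import *
F0=np.load("Fpre.npy")
down(.0225); p=read_state()["ee_pos"]-.0004*U; bot.move_linear(p.tolist(),velocity=.01)
bot.pause(.3); F=force(2.0); print(fl(F),fl(F-F0),read_state()["gripper_force"],read_state()["time_s"])
E
```

```text
[ 1.29  0.02 -0.4 ] [1.35 0.02 1.71] 29.993171164605883 32.05
```

```bash
python3 - <<'E'
from rb import *
F0=np.load("Fpre.npy")
for d,c in((.0245,-.0002),(.0245,-.0001)):
    th=np.arcsin(np.sin(.25)-d/.22); s=-.0004+c-.22*(np.cos(th)-np.cos(.25)); p=seat+s*U
    bot.move_linear([p[0],p[1],ZC-d],velocity=.01)
    bot.pause(.3); F=force(1.5); print(fl(F),fl(F-F0),read_state()["time_s"])
    if abs(F@U)<.5: break
E
```

```text
[-1.33  0.39  0.16] [-1.26  0.39  2.27] 33.9583
[-1.32  0.07  0.11] [-1.26  0.07  2.22] 35.7583
```

```bash
python3 - <<'E'
from rb import *
F0=np.load("Fpre.npy")
p=read_state()["ee_pos"]-.0003*U
bot.move_linear(p.tolist(),velocity=.01)
bot.pause(.3); F=force(1.0); print(fl(F),fl(F-F0),read_state()["time_s"])
if np.hypot(F[0],F[1])<1.6 and abs(F[2])<.35:
    bot.command_gripper(1.0); s=read_state(); print(s["grip_width"],s["time_s"])
    bot.pause(.5); print(fl(force(.6)))
    c=imaging.read_camera("side"); q=proj(c,seat)[0].astype(int)
    cv2.imwrite("pics/rel.png",cv2.resize(c["image"][q[1]-60:q[1]+50,q[0]-75:q[0]+65],None,fx=4,fy=4,interpolation=cv2.INTER_CUBIC))
E
```

```text
[ 1.26 -0.11 -0.25] [ 1.32 -0.11  1.86] 37.1417
0.9964141861528822 38.2833
[ 0.04 -0.07 -0.01]
```

```bash
ls pics
```

```text
c.png
low.png
pre.png
rel.png
side0.png
side1.png
top0.png
top1.png
```

```bash
python3 - <<'E'
from rb import *
p=read_state()["ee_pos"]; bot.move_linear([p[0],p[1],p[2]+.10],velocity=.08)
p=read_state()["ee_pos"]; bot.move_linear([*(p-.1*U+.08*V)[:2],p[2]+.06],velocity=.15)
c=imaging.read_camera("side"); q=proj(c,seat)[0].astype(int)
cv2.imwrite("pics/fin.png",cv2.resize(c["image"][q[1]-60:q[1]+50,q[0]-75:q[0]+65],None,fx=4,fy=4,interpolation=cv2.INTER_CUBIC))
print(read_state()["time_s"])
E
```

```text
41.875
```

View pics/fin.png

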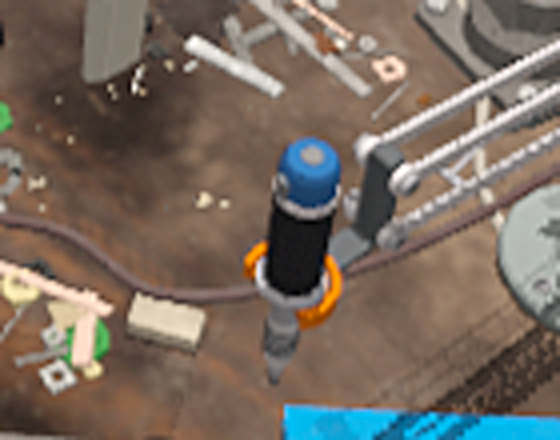

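The handpiece hangs upright in the orange cradle, with its collar at about (295,285) inside the lip. The robot is clear of it, so I'm handing in.

```bash
python3 -c "
from workcell import bot
print(bot.job_done())"
```

```text
the job is handed in; nothing more can be done
None
```

The handpiece hangs upright by its collar in the cradle, with the arm sunk about 25 mm under it; I let go near balance, backed the robot clear and handed the job in at about 42 s, but no verdict came back.

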